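Set a telescopic stand leg to length and cam it shut

ROBOT

A 6-joint arm with a two-finger parallel gripper is mounted at the origin on a cart in front of the work surface, level with it; the furniture and walls round the work are solid. World frame = base frame: x ahead of the robot, y to its left, z up, the work surface at z = 0. Lengths are in m, angles in rad, forces in N, time in s.
With the tool pointing down it reaches from about 0.25 to 0.725 m from the base axis. Payload 4 kg.
Tool frame: the origin (TCP) lies midway between the tips of the shut fingers; the grasp point (between the pads) lies 19 mm behind it; z points along the fingers, y is the line along which they close (so a half turn about z gives the same grasp; the last joint's range is limited). The gripper opens to 85 mm and grips with 20 to 120 N. Pads are 22 mm wide; open, the fingers measure 114 mm over their backs; the gripper's body (76 mm by 85 mm) begins 54 mm behind the grasp point. The pads swing forward as they close: fully open they stand 13 mm farther back than shut.
Start: joints at [1.2, 0.241, 0.005, 1.335, 0, 1.571], TCP at [0.181, 0.466, 0.231] pointing down, gripper open.
Joint ranges: [-2.72, 2.72], [-1.05, 1.87], [-1.09, 1.28], [-1.99, 2.15], [-1.42, 1.44], [-3.14, 3.14]. Speed limits (rad/s): [2.79, 2.79, 3.14, 3.14, 3.14, 3.14].

INTERFACE

Orientations are given as a unit quaternion [x, y, z, w].
In Python, from workcell import bot, camera, job_done gives the robot as it stands.
- The arm moves only by the tool carry_out, never from a script. Its argument "plan" is a list of rows, each an object of numbers: "dx", "dy", "dz": the shift along the tool's x, y, z in mm; "twist": the turn about the tool's z in degrees; "fingers": the closure, from -1 (fully open) to 1 (shut). In form: [{"dx": .., "dy": .., "dz": .., "twist": .., "fingers": ..}, ...]. A call has exactly 5 rows; each row is the pose to reach, as a shift and turn from the pose commanded when the call began, along the tool's axes at that moment; what a row does not reach only later rows make up. A row lasts 1/12 s, in which the tool goes at most 41.7 mm and 7.16 degrees, less where a joint would pass 70% of its speed; a pose out of reach is approached as far as the arm can. A call with a gripper value outside its range is refused whole. The fingers move at their own pace and stop on an object; the grip force is fixed at half the most. Time passes only in rows, so rows that repeat a pose let the fingers close, or fill a call up. It gives the time, the measured TCP pose, the force, the opening and the grip force at its end, in the units of the state.
- bot.get_obs(): the state, without advancing time (a new reading comes with each control period).
- camera(name): name is "scene" or "top" or "wrist"; returns a dict with "image" (400x640x3 uint8, red, green, blue), "intrinsics" (3x3 intrinsics, pixels), "eye" and "attitude" of the camera in the world. Camera axes: x right, y down, z forward; pixel columns grow to the right and rows downward; lengths in m; the calibration is good to about 2 mm. The wrist camera is an equidistant fisheye: a pixel r from the principal point sees the ray r / f radians off the axis. A picture is of the moment at which its call begins. There is no depth.
- job_done(): hands the job in; it is judged then, once.
The state is a dict: "clock": time; "joint_pos": joint angles; "joint_vel": joint speeds; "tau": joint torques, N m; "eef_pos": TCP position; "tool_rot": TCP orientation; "ft_force": force on the tool from outside, world axes, zero at the start; "ft_torque": the same for the moment, N m; "grip_width": finger opening in m; "grasp_force": force on a finger pad.
Only numpy, scipy, OpenCV 4.12 (cv2) and the standard library are available. Lean on these libraries where they do the work, as an engineer would, in place of code of your own. Each camera call takes 0.05 s, during which the arm holds its last target. There are 200 camera calls.

TASK

Press the raised hold-down cap fully home over the tube, then draw the sprung leg out by the long side of its cross bar until the bar is level with the tip of the gauge pointer. Holding the bar there, slide your grip along it towards the leg so that your fingers push the cam lever fully closed, alongside the leg, and finish while still holding the bar level with the pointer: do not let go. Do not swing the lever in before the leg is at the pointer, do not shift the pointer, and leave everything else on the worktop alone.

Things in the scene. Friction and masses are not known exactly. Their poses are not given: they have to be found in the camera images.
- cradle: fixed aluminium cradle with a dark tube lying in it; pose varies. Origin on the worktop, z up. In its frame tube and leg lie along x at y = 0, axis 60 mm up; the leg comes out of the black collar towards -x. Plate x -170 to 130, y -105 to 50, 12 mm thick. Collar x -35 to 5, y -22 to 22, top 82 mm up. Tube x 0 to 132, top 74 mm up. Gauge rail along x at y = -88, top 49 mm up.
- cap (a joint): the grey hold-down cap over the tube: its downward travel in m, 0 = 10 mm proud, 0.010 = fully home on its stop. Starts at 0 to 0.004; about 5 N of friction, stays where it is left.
- cap_top (a point): middle of the cap's top: centre of a flat round pad 32 mm across, on a 44 x 66 mm cap; press straight down here. 103 mm above the worktop at cap 0, 93 mm when home.
- leg: steel leg, 20 mm round, with a cross bar at its outer end; slides along the cradle's x only (travel 75 mm). Origin at the centre of the bar's hub, axes as the cradle's. Starts 0 to 10 mm out from fully in (hub at cradle x = -65 mm). A spring pulls it in (+x): 2 N when fully in, 4 to 6 N at the marks, also after the lever is closed, so it stays out only while held.
- bar_mid (a point): same point as the leg's origin: where the bar's centre line crosses the leg axis, 60 mm above the worktop. Hub block 24 x 30 x 24 mm. The bar is round, 12 mm thick, along cradle y from -51 mm (short side) to +132 mm (long side).
- bar_grip (a point): point on the bar's centre line on its long side, 110 mm to +y of the leg axis: fingers closing along cradle x fit the bar here, and clear the open lever at every length. About 44 mm of free height under the bar over the plate or worktop, except the lever.
- cam_lever (a joint): angle of the grey cam lever on the collar, on the bar's long side: 0 = closed, parallel to the leg, on its stop; grows as its tip swings out to +y. Starts 0.32 to 0.44 rad; friction 0.15 N m, stays where left. It lies 36 to 48 mm above the worktop, 6 mm under the bar, so fingertips reaching 15 to 24 mm below the bar's centre line push it as the hand slides along the bar.
- lever_tip (a point): centre of the lever's free end, 134 mm from its upright hinge pin at cradle x = -20, y = +26 mm; 42 mm above the worktop. The lever is 10 mm thick and 139 mm long from the pin; closed, its outer face is at cradle y = +31 mm.
- mark (a point): tip of the dark gauge pointer, beyond the short end of the bar (cradle y = -60 mm, 55 mm up); axes as the cradle's. The leg is at length when the bar's centre line has the cradle x of this tip: 30 to 60 mm out from fully in. The pointer slides on its rail if pushed (about 4 N).
- balance: bystander, loose: grey laboratory balance, 287x176x92 mm; origin at the centre of its underside
- tip_box: bystander, loose: box of pipette tips, 64x102x55 mm; origin at the centre of its underside
- timer: bystander, loose: flat bench timer, 66x66x17 mm; origin at the centre of its underside
- marker: bystander, loose: marker pen lying down, 16x126x16 mm; origin at the centre of its underside
- pipette: bystander, loose: micropipette lying down, 30x237x42 mm; origin at the centre of its underside
- vial: bystander, loose: small white capped vial, 34x34x66 mm; origin at the centre of its underside
- petri: bystander, loose: clear petri dish, 95x95x16 mm; origin at the centre of its underside

How it is judged:
On the way, in this order (a step that is already met when the one before it is completed fails the run):
1. the cap is pressed fully home (value of joint cap above 0.0085 m), for 0.2 s.
2. the leg is held by the fingers with its bar level with the pointer, the lever still open (x of bar_mid in the frame of mark between -0.005 and 0.005 m and contact force between the fingers and leg above 1.5 N and value of joint cam_lever above 0.25 rad), for 0.2 s.
3. the lever is closed with the leg held at the pointer (x of bar_mid in the frame of mark between -0.005 and 0.005 m and contact force between the fingers and leg above 1.5 N and value of joint cam_lever below 0.06 rad), for 0.2 s.
At the end, for the whole second after the job is handed in: The cap is within 1.5 mm of its stop, the lever within 0.06 rad of closed, the bar's centre line within 5 mm of the pointer's tip along the leg, and the fingers still hold the leg against its spring (more than 1.5 N between them) (all of step 3 and value of joint cap above 0.0085 m); the arm keeps its last pose, push and grip.
It fails at once if the lever was swung in (below 0.25 rad) while the bar was more than 8 mm off the pointer (value of joint cam_lever below 0.25 rad and not (x of bar_mid in the frame of mark between -0.008 and 0.008 m)).
It fails at once if the gauge pointer was shifted by more than 4 mm (distance of mark from where it was at the start of the episode above 0.004 m).
It fails at once if a bystander was moved by more than 30 mm (distance of any of balance, tip_box, timer, marker, pipette, vial, petri from where it was at the start of the episode above 0.03 m).
It also fails if it takes over 51 s, if anything falls off the work surface, if the arm or the gripper's body presses on something with over 40 N, if the wrist force passes 120 N, or if a joint passes its speed limit or range.

## Working session

There is one attempt and no reset: what is moved stays moved. The work goes in short steps, Python scripts to look and compute and a tool call to move; the robot and the scene stay as the last step left them, time stands still between calls to the robot, and variables do not carry over. Pictures are saved under pics/ and viewed, at most 10 in all, crops included, and the job is handed in when it is done.

Besides the shell and the picture viewer there is one more tool, called as name(argument=value, ...), one argument or row to a line, values as JSON. carry_out: Moves the arm, as the interface text tells. Its arguments: {"type":"object","properties":{"plan":{"type":"array","items":{"type":"object","properties":{"dx":{"type":"number"},"dy":{"type":"number"},"dz":{"type":"number"},"twist":{"type":"number"},"fingers":{"type":"number"}}}}},"required":["plan"]}

```bash
mkdir -p pics; ls; cat > h.py <<'E'
import numpy as np, cv2, json
from scipy.spatial.transform import Rotation as R
from workcell import bot, camera, job_done
def snap(n,f):
    c=camera(n); cv2.imwrite(f'pics/{f}.png',c['image'][:,:,::-1])
    np.savez(f'pics/{f}.npz',K=c['intrinsics'],eye=c['eye'],att=c['attitude'],img=c['image']); return c
def ray(f,u,v):
    d=np.load(f'pics/{f}.npz'); K=d['K']; a=d['att']
    M=a if a.shape==(3,3) else R.from_quat(a).as_matrix()
    x=np.array([(u-K[0,2])/K[0,0],(v-K[1,2])/K[1,1]])
    if f.startswith('wrist'):
        r=np.hypot(*x); q=np.r_[x/r*np.sin(r),np.cos(r)]
    else: q=np.r_[x,1]
    q=M@q; return d['eye'],q/np.linalg.norm(q)
def onz(f,u,v,z):
    e,q=ray(f,u,v); return e+q*(z-e[2])/q[2]
def tri(*obs):
    A=np.zeros((3,3));b=np.zeros(3)
    for o in obs:
        e,q=ray(*o); P=np.eye(3)-np.outer(q,q); A+=P;b+=P@e
    p=np.linalg.solve(A,b); return p,[round(float(np.linalg.norm((np.eye(3)-np.outer(q,q))@(p-e))),4) for e,q in [ray(*o) for o in obs]]
E
python3 - <<'E'
from h import *
for n in ['scene','top','wrist']:
    c=snap(n,n+'0'); print(n,c['intrinsics'],c['eye'],c['attitude'])
print(bot.get_obs())
a=[cv2.imread(f'pics/{n}0.png') for n in ['scene','top']]
cv2.imwrite('pics/a.png',cv2.resize(np.vstack(a),None,fx=.75,fy=.75))
E
```

```text
pics
scene [[502.05971225   0.         321.32932014]
 [  0.         502.05971225 197.20193598]
 [  0.           0.           1.        ]] [-0.49302489 -0.66910048  1.4509638 ] [ 0.82984856 -0.42158396  0.17427509 -0.32131997]
top [[429.54389865   0.         327.36394474]
 [  0.         429.54389865 194.30305974]
 [  0.           0.           1.        ]] [0.28934579 0.06332158 1.32281851] [-0.70034165  0.70675773 -0.06942718  0.07207599]
wrist [[309.70691629   0.         316.78953511]
 [  0.         309.70691629 197.12533825]
 [  0.           0.           1.        ]] [0.11284025 0.49214098 0.37302818] [0.81616306 0.55855721 0.08300139 0.12248456]
{'clock': 0.15, 'joint_pos': array([ 1.20001297e+00,  2.41242048e-01,  4.05438567e-03,  1.33518328e+00,
       -7.48923930e-06,  1.57081076e+00]), 'joint_vel': array([-0.00102862, -0.00195956,  0.00171279,  0.00033784, -0.00149071,
       -0.00106821]), 'tau': array([ 3.32127524e-05, -3.72634971e+01,  2.52639019e+01,  1.23966471e-02,
       -2.67770241e-05,  6.75258931e-06]), 'eef_pos': array([0.18100741, 0.46559012, 0.23062429]), 'tool_rot': array([ 1.84338546e-01,  9.82862493e-01, -7.74508795e-04, -1.41439772e-04]), 'ft_force': array([0.56361497, 0.0178977 , 0.10351523]), 'ft_torque': array([-0.04862862,  0.08638587,  0.00106928]), 'grasp_force': 0.0, 'grip_width': 0.08552180991314118}
```

View pics/top0.png

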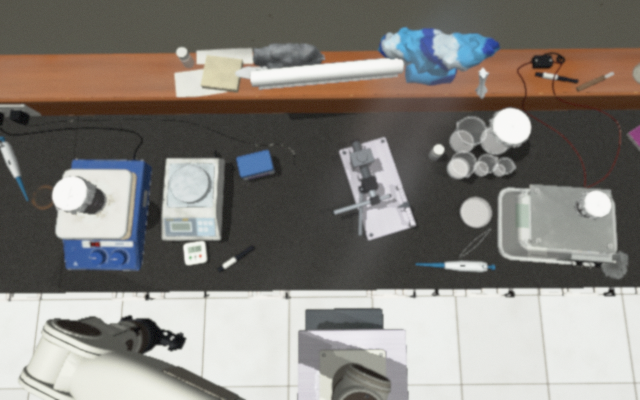

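View pics/scene0.png

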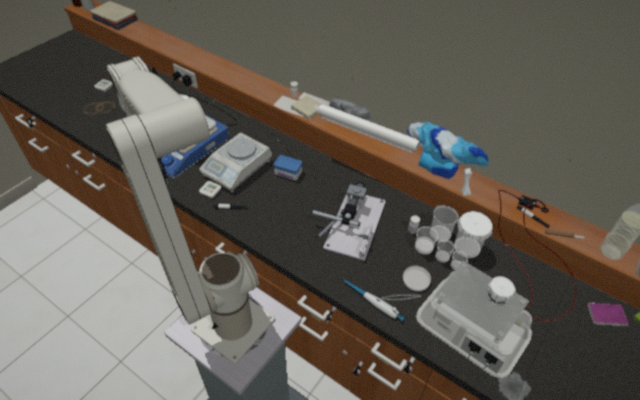

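Top view: the cradle is at about (377,188), with its -x end pointing towards the robot and the long side of the bar going left. In the scene view it is at about (350,222).

```bash
python3 - <<'E'
from h import *
a=cv2.imread('pics/top0.png')[130:245,325:420]; b=cv2.imread('pics/scene0.png')[178:262,305:390]
cv2.imwrite('pics/c1.png',cv2.resize(a,None,fx=5,fy=5,interpolation=cv2.INTER_CUBIC))
cv2.imwrite('pics/c2.png',cv2.resize(b,None,fx=7,fy=7,interpolation=cv2.INTER_CUBIC))
E
```

```text
(no output)
```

View pics/c1.png

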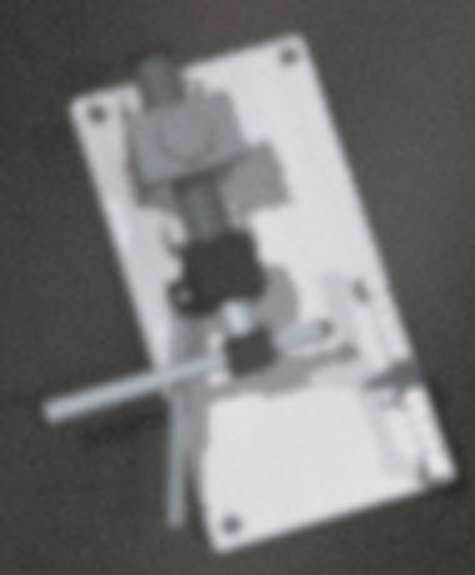

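View pics/c2.png

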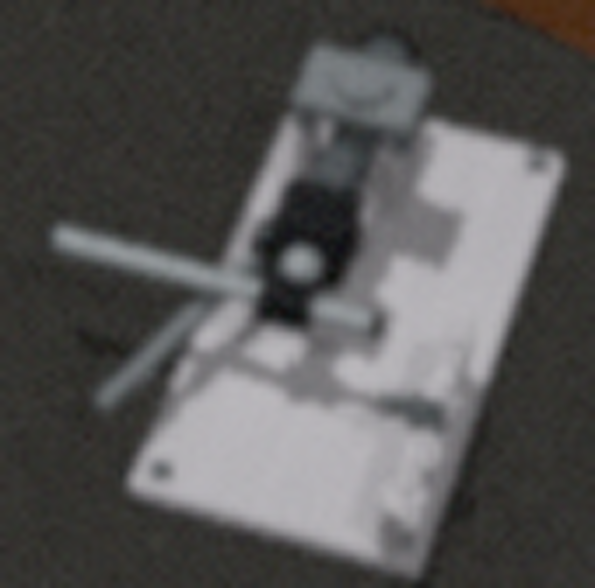

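In the top crop: plate corners (72,103), (303,36), (455,480), (215,552); bar from (47,412) to (322,328); hub (250,352); cap pad (187,135); lever tip (176,527); pointer tip about (365,383). In the scene crop: bar from (57,238) to (372,315), cap pad about (362,85), pointer tip about (378,402).

```bash
cat >> h.py <<'E'
def t(u,v): return ('top0',(u+.5)/5-.5+325,(v+.5)/5-.5+130)
def s(u,v): return ('scene0',(u+.5)/7-.5+305,(v+.5)/7-.5+178)
def fit(src,dst):  # 2D rigid src->dst
    a=src.mean(0);b=dst.mean(0);H=(src-a).T@(dst-b);th=np.arctan2(H[0,1]-H[1,0],H[0,0]+H[1,1])
    c,s_=np.cos(th),np.sin(th);M=np.array([[c,-s_],[s_,c]]);o=b-M@a
    return th,o,dst-(src@M.T+o)
E
python3 - <<'E'
from h import *
np.set_printoptions(precision=4,suppress=True)
src=np.array([[130,50],[130,-105],[-170,-105],[-170,50]])/1e3
P=np.array([onz(*t(*q),.012)[:2] for q in [(72,103),(303,36),(455,480),(215,552)]])
S=np.array([onz(*s(*q),.012)[:2] for q in [(567,158),(420,580),(127,490)]])
for n,a,b in(('top',src,P),('scene',src[1:],S)):
    th,o,r=fit(a,b); print(n,th,o,'\n',r)
th,o,_=fit(src,P)
c,s_=np.cos(th),np.sin(th);M=np.array([[c,-s_],[s_,c]])
for n,a,b in [('barlong',(47,412),(57,238)),('barshort',(322,328),(372,315)),('cap',(187,135),(362,85)),('lever',(176,527),(105,402)),('ptr',(365,383),(378,402))]:
    p,e=tri(t(*a),s(*b)); print(n,p,e,'cradle',(p[:2]-o)@M)
E
```

```text
top 0.2823459191276907 [ 0.5885 -0.0549] 
 [[-0.001  -0.0005]
 [-0.001  -0.    ]
 [ 0.0007  0.0005]
 [ 0.0012 -0.    ]]
scene 0.28977411081154353 [ 0.5873 -0.058 ] 
 [[ 0.0023  0.0009]
 [-0.0025 -0.0016]
 [ 0.0002  0.0007]]
barlong [0.4921 0.0475 0.0605] [0.0003, 0.0003] cradle [-0.064   0.1252]
barshort [ 0.5404 -0.1172  0.0682] [0.0009, 0.0009] cradle [-0.0635 -0.0464]
cap [ 0.652  -0.037   0.0958] [0.0002, 0.0002] cradle [ 0.066  -0.0006]
lever [ 0.4257 -0.0298  0.0469] [0.002, 0.002] cradle [-0.1494  0.0694]
ptr [ 0.5096 -0.1438  0.0482] [0.0003, 0.0003] cradle [-0.1005 -0.0634]
```

The two views agree: the bar is nearly fully in, the cradle yaw is about 0.285 rad and the pointer is at about x = -100. Next I'll move over the work for wrist views.

carry_out(
  plan=[
    {"dx":-35,"dy":-20,"dz":0,"twist":6,"fingers":-1},
    {"dx":-70,"dy":-40,"dz":0,"twist":12,"fingers":0},
    {"dx":-105,"dy":-60,"dz":0,"twist":18,"fingers":1},
    {"dx":-140,"dy":-80,"dz":0,"twist":24,"fingers":1},
    {"dx":-175,"dy":-100,"dz":0,"twist":30,"fingers":1},
  ],
)

```text
clock: 0.57
eef_pos: [0.3085, 0.3078, 0.2311]
tool_rot: [0.434, 0.901, -0.0, -0.0]
ft_force: [0.7, 0.2, 0.4]
grip_width: 0.0383
grasp_force: 0.0
```

```bash
cat >> h.py <<'E'
def to(p,yaw=None):
    """shift in tool axes (mm) and twist (deg) to bring TCP to p, tool y at yaw"""
    o=bot.get_obs(); M=R.from_quat(o['tool_rot']).as_matrix()
    y=M[:,1]; yw=np.arctan2(y[1],y[0])
    print('TCP',o['eef_pos'].round(4),'yaw',round(yw,4),'z',M[:,2].round(4),'shift',(M.T@(np.array(p)-o['eef_pos'])*1e3).round(1),'twist',None if yaw is None else round(-np.degrees(yaw-yw),2),'F',o['ft_force'].round(1),'w',round(o['grip_width'],4),round(o['clock'],2))
E
python3 - <<'E'
from h import *
to([.48,.1,.231],.285)
E
```

```text
TCP [0.3085 0.3078 0.2311] yaw 0.6722 z [-3.e-04 -3.e-04 -1.e+00] shift [-2.694e+02  4.800e+00  1.000e-01] twist 22.19 F [0.7 0.2 0.4] w 0.0383 0.57
```

carry_out(
  plan=[
    {"dx":-38,"dy":1,"dz":0,"twist":5,"fingers":1},
    {"dx":-76,"dy":2,"dz":0,"twist":10,"fingers":1},
    {"dx":-114,"dy":3,"dz":0,"twist":15,"fingers":1},
    {"dx":-152,"dy":4,"dz":0,"twist":20,"fingers":1},
    {"dx":-190,"dy":5,"dz":0,"twist":22.2,"fingers":1},
  ],
)

```text
clock: 0.98
eef_pos: [0.4316, 0.1626, 0.2312]
tool_rot: [0.599, 0.8, -0.0, -0.0]
ft_force: [-0.0, 0.9, 0.2]
grip_width: -0.0001
grasp_force: 0.0
```

carry_out(
  plan=[
    {"dx":-40,"dy":15,"dz":0,"twist":0,"fingers":1},
    {"dx":-75,"dy":30,"dz":0,"twist":0,"fingers":1},
    {"dx":-75,"dy":30,"dz":0,"twist":0,"fingers":1},
    {"dx":-75,"dy":30,"dz":0,"twist":0,"fingers":1},
    {"dx":-75,"dy":30,"dz":0,"twist":0,"fingers":1},
  ],
)

```text
clock: 1.4
eef_pos: [0.4805, 0.1009, 0.2308]
tool_rot: [0.598, 0.801, -0.0, -0.001]
ft_force: [-0.6, 0.3, 0.4]
grip_width: 0.0001
grasp_force: 0.0
```

```bash
python3 - <<'E'
from h import *
c=snap('wrist','wristA'); print(c['eye'],c['attitude']); to([.652,-.037,.15],.285)
E
```

```text
[0.46085943 0.17188162 0.37337606] [0.97879177 0.14217384 0.02051174 0.1460566 ]
TCP [0.4802 0.1015 0.231 ] yaw 0.2896 z [-1.3e-03  1.0e-04 -1.0e+00] shift [-181.9  125.2   80.7] twist 0.26 F [ 0.1 -1.  -0.2] w -0.0004 1.45
```

View pics/wristA.png

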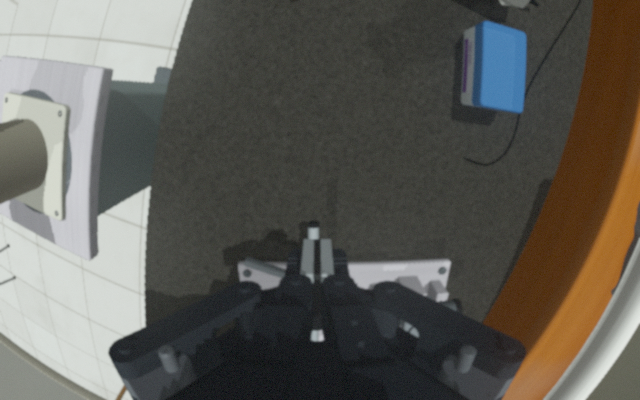

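Wrist view A: the fingertips at (314,230) hide the cradle, whose plate edge shows at about row 265. I'll look again from the cradle's -y side.

carry_out(
  plan=[
    {"dx":-38,"dy":-3,"dz":0,"twist":0,"fingers":1},
    {"dx":-76,"dy":-6,"dz":0,"twist":0,"fingers":1},
    {"dx":-114,"dy":-9,"dz":0,"twist":0,"fingers":1},
    {"dx":-152,"dy":-12,"dz":0,"twist":0,"fingers":1},
    {"dx":-190,"dy":-16,"dz":0,"twist":0,"fingers":1},
  ],
)

```text
clock: 1.87
eef_pos: [0.5197, -0.0851, 0.2316]
tool_rot: [0.596, 0.803, 0.0, 0.0]
ft_force: [1.1, 0.1, 0.9]
grip_width: -0.0004
grasp_force: 0.0
```

carry_out(
  plan=[
    {"dx":-38,"dy":-3,"dz":0,"twist":0,"fingers":1},
    {"dx":-60,"dy":-5,"dz":0,"twist":0,"fingers":1},
    {"dx":-60,"dy":-5,"dz":0,"twist":0,"fingers":1},
    {"dx":-60,"dy":-5,"dz":0,"twist":0,"fingers":1},
    {"dx":-60,"dy":-5,"dz":0,"twist":0,"fingers":1},
  ],
)

```text
clock: 2.28
eef_pos: [0.5318, -0.1428, 0.2312]
tool_rot: [0.597, 0.802, 0.0, -0.0]
ft_force: [-0.7, -0.2, 0.7]
grip_width: 0.0001
grasp_force: 0.0
```

```bash
python3 - <<'E'
from h import *
c=snap('wrist','wristB'); to([.652,-.037,.15],.285)
E
```

```text
TCP [ 0.5319 -0.1426  0.2314] yaw 0.2917 z [-4.e-04  5.e-04 -1.e+00] shift [ 66.5 145.5  81.4] twist 0.38 F [-0.1 -0.1 -0.5] w 0.0001 2.33
```

View pics/wristB.png

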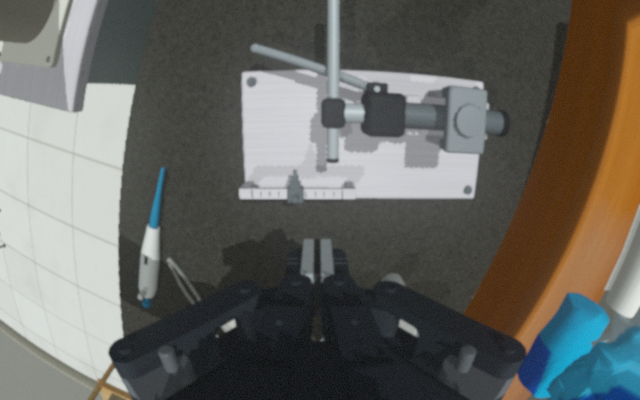

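Wrist view B shows it all: pointer tip about (295,171), bar short end (333,161), hub (333,112), cap pad (468,121), lever tip (253,47). I'll enlarge it for precision.

```bash
python3 - <<'E'
from h import *
a=cv2.imread('pics/wristB.png')[90:210,235:345]
cv2.imwrite('pics/c3.png',cv2.resize(a,None,fx=5,fy=5,interpolation=cv2.INTER_CUBIC))
# bar: bright-vs-dark column profile on rows above plate
g=cv2.imread('pics/wristB.png',0).astype(int)
for r in (10,25,40,55): print(r,g[r,322:346])
hsv=cv2.imread('pics/wristB.png')
E
```

```text
10 [ 64  68  67  69  76  98 126 144 159 171 183 194 197 185 172 157 139 109
  83  67  67  66  62  60]
25 [ 52  58  57  63  74  99 127 147 159 170 181 192 195 186 172 159 139 111
  80  66  67  65  64  61]
40 [ 55  57  62  62  78 106 128 147 158 170 182 193 193 184 172 161 151 127
  94  76  72  71  71  66]
55 [ 58  56  61  69  85 107 130 147 161 171 182 191 192 183 174 159 142 107
  81  66  69  68  66  71]
```

View pics/c3.png

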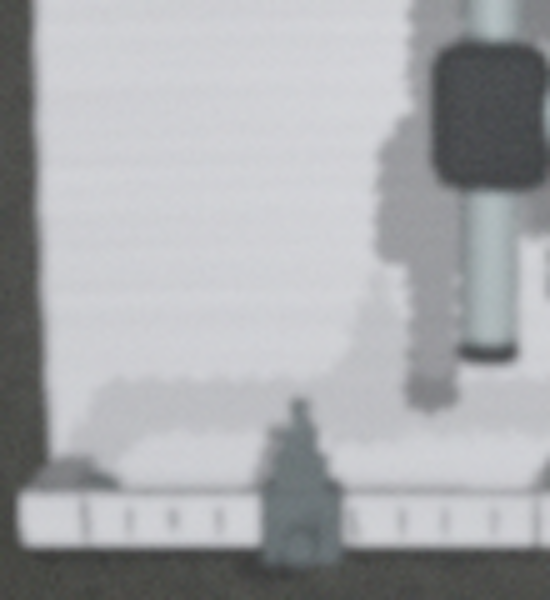

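Crop: pointer tip at (300,400), so full-image (294.6,169.6). Bar short end at (487,355), so (332,160.5). Hub at (489,115), so (332.4,112.6).

```bash
python3 - <<'E'
from h import *
np.set_printoptions(precision=4,suppress=True)
B=lambda u,v:('wristB',u,v)
src=np.array([[130,50],[130,-105],[-170,50]])/1e3
W=np.array([onz(*B(*q),.012)[:2] for q in [(484,81),(474,198),(242,72)]])
th,o,r=fit(src,W); print('wrist plate',th,o,'\n',r)
c,s_=np.cos(th),np.sin(th);M=np.array([[c,-s_],[s_,c]])
f=lambda p:((p[:2]-o)@M)
for n,q,a,b,z in [('barshort',(332,160.5),(322,328),(372,315),.06),('hub',(332.4,112.6),(250,352),None,.065),('bar y',(333.6,40),None,None,.06),('cap',(468,121),(187,135),(362,85),.1),('ptr',(294.6,169.6),(365,383),(378,402),.055),('lever',(254,47),(176,527),(105,402),.042)]:
    p=onz(*B(*q),z); print(n,'plane',p,f(p))
    if a:
        ob=[B(*q),t(*a)]+([s(*b)] if b else []); p,e=tri(*ob); print('   tri',p,e,f(p))
E
```

```text
wrist plate 0.2923253455128007 [ 0.592  -0.0553] 
 [[-0.0002  0.0001]
 [-0.0012  0.0001]
 [ 0.0014 -0.0002]]
barshort plane [ 0.5429 -0.1214  0.06  ] [-0.066  -0.0492]
   tri [ 0.5409 -0.1181  0.0687] [0.0022, 0.002, 0.0003] [-0.067  -0.0454]
hub plane [ 0.5285 -0.0743  0.065 ] [-0.0662  0.0001]
   tri [ 0.529  -0.0747  0.0518] [0.0004, 0.0004] [-0.0659 -0.0004]
bar y plane [ 0.5084 -0.0025  0.06  ] [-0.0648  0.0747]
cap plane [ 0.6516 -0.0383  0.1   ] [ 0.062  -0.0009]
   tri [ 0.6525 -0.0373  0.096 ] [0.0012, 0.0008, 0.0004] [ 0.0631 -0.0002]
ptr plane [ 0.5086 -0.1428  0.055 ] [-0.105  -0.0597]
   tri [ 0.509  -0.144   0.0491] [0.0005, 0.0006, 0.0002] [-0.105  -0.0609]
lever plane [ 0.429  -0.0283  0.042 ] [-0.1483  0.0729]
   tri [ 0.4277 -0.0289  0.0431] [0.0016, 0.0031, 0.0019] [-0.1497  0.0726]
```

Bar at cradle x ≈ -65.5 and pointer at ≈ -105, so the pull is about 39.4 mm. Heights agree with the text. Now the cap press.

carry_out(
  plan=[
    {"dx":16,"dy":35,"dz":0,"twist":0,"fingers":1},
    {"dx":32,"dy":70,"dz":15,"twist":0,"fingers":1},
    {"dx":48,"dy":105,"dz":40,"twist":0,"fingers":1},
    {"dx":66,"dy":145,"dz":65,"twist":0,"fingers":1},
    {"dx":66,"dy":145,"dz":90,"twist":0,"fingers":1},
  ],
)

```text
clock: 2.75
eef_pos: [0.6567, -0.0339, 0.1428]
tool_rot: [0.595, 0.804, 0.003, 0.003]
ft_force: [1.0, -0.3, 0.4]
grip_width: 0.0
grasp_force: 0.0
```

carry_out(
  plan=[
    {"dx":0,"dy":0,"dz":10,"twist":0,"fingers":1},
    {"dx":0,"dy":0,"dz":20,"twist":0,"fingers":1},
    {"dx":0,"dy":0,"dz":26,"twist":0,"fingers":1},
    {"dx":0,"dy":0,"dz":30,"twist":0,"fingers":1},
    {"dx":0,"dy":0,"dz":34,"twist":0,"fingers":1},
  ],
)

```text
clock: 3.17
eef_pos: [0.6525, -0.0407, 0.1089]
tool_rot: [0.598, 0.801, 0.001, 0.001]
ft_force: [-0.8, -1.0, 0.5]
grip_width: -0.0001
grasp_force: 0.0
```

```bash
python3 - <<'E'
from h import *
to([.652,-.0375,.093],.288)
E
```

```text
TCP [ 0.6525 -0.0407  0.1089] yaw 0.2879 z [ 2.4e-03 -2.0e-04 -1.0e+00] shift [ 3.3  0.4 15.9] twist -0.0 F [-0.8 -1.   0.5] w -0.0001 3.17
```

carry_out(
  plan=[
    {"dx":3,"dy":0,"dz":4,"twist":0,"fingers":1},
    {"dx":3,"dy":0,"dz":8,"twist":0,"fingers":1},
    {"dx":3,"dy":0,"dz":11,"twist":0,"fingers":1},
    {"dx":3,"dy":0,"dz":14,"twist":0,"fingers":1},
    {"dx":3,"dy":0,"dz":16,"twist":0,"fingers":1},
  ],
)

```text
clock: 3.58
eef_pos: [0.652, -0.0374, 0.093]
tool_rot: [0.598, 0.801, 0.001, 0.001]
ft_force: [-4.3, 1.1, 17.3]
grip_width: 0.0004
grasp_force: 8.3
```

carry_out(
  plan=[
    {"dx":0,"dy":0,"dz":1,"twist":0,"fingers":1},
    {"dx":0,"dy":0,"dz":1.5,"twist":0,"fingers":1},
    {"dx":0,"dy":0,"dz":2,"twist":0,"fingers":1},
    {"dx":0,"dy":0,"dz":2,"twist":0,"fingers":1},
    {"dx":0,"dy":0,"dz":2,"twist":0,"fingers":1},
  ],
)

```text
clock: 4.0
eef_pos: [0.6519, -0.0374, 0.093]
tool_rot: [0.598, 0.801, 0.001, 0.001]
ft_force: [-5.2, 0.4, 15.6]
grip_width: -0.0002
grasp_force: 7.5
```

carry_out(
  plan=[
    {"dx":0,"dy":0,"dz":1,"twist":0,"fingers":1},
    {"dx":0,"dy":0,"dz":2,"twist":0,"fingers":1},
    {"dx":0,"dy":0,"dz":3,"twist":0,"fingers":1},
    {"dx":0,"dy":0,"dz":3,"twist":0,"fingers":1},
    {"dx":0,"dy":0,"dz":3,"twist":0,"fingers":1},
  ],
)

```text
clock: 4.42
eef_pos: [0.652, -0.0374, 0.0929]
tool_rot: [0.598, 0.801, 0.001, 0.002]
ft_force: [-10.6, 1.0, 27.1]
grip_width: -0.0003
grasp_force: 13.3
```

The cap is firmly on its stop at 93 mm. I'll lift off and go to the bar grip.

carry_out(
  plan=[
    {"dx":0,"dy":0,"dz":-20,"twist":0,"fingers":1},
    {"dx":0,"dy":0,"dz":-60,"twist":0,"fingers":1},
    {"dx":20,"dy":-30,"dz":-70,"twist":0,"fingers":0.5},
    {"dx":45,"dy":-65,"dz":-70,"twist":0,"fingers":-0.2},
    {"dx":70,"dy":-100,"dz":-70,"twist":0,"fingers":-0.2},
  ],
)

```text
clock: 4.83
eef_pos: [0.5386, 0.0005, 0.1575]
tool_rot: [0.598, 0.801, 0.001, 0.002]
ft_force: [-0.0, -0.2, 0.4]
grip_width: 0.0356
grasp_force: 0.0
```

```bash
python3 - <<'E'
from h import *
to([.498,.031,.1],.287)
E
```

```text
TCP [5.386e-01 5.000e-04 1.575e-01] yaw 0.2877 z [ 4.1e-03  1.0e-04 -1.0e+00] shift [ 40.8 -30.5  57.3] twist 0.04 F [-0.  -0.2  0.4] w 0.0356 4.83
```

carry_out(
  plan=[
    {"dx":20,"dy":-14,"dz":0,"twist":0,"fingers":-0.2},
    {"dx":40,"dy":-29,"dz":10,"twist":0,"fingers":-0.2},
    {"dx":40,"dy":-29,"dz":30,"twist":0,"fingers":-0.2},
    {"dx":40,"dy":-29,"dz":50,"twist":0,"fingers":-0.2},
    {"dx":40,"dy":-29,"dz":57,"twist":0,"fingers":-0.2},
  ],
)

```text
clock: 5.25
eef_pos: [0.497, 0.0308, 0.0973]
tool_rot: [0.598, 0.802, -0.001, -0.001]
ft_force: [-0.3, 0.6, 0.2]
grip_width: 0.0512
grasp_force: 0.0
```

```bash
python3 - <<'E'
from h import *
to([.498,.031,.041],.287)
E
```

```text
TCP [0.497  0.0308 0.0973] yaw 0.2896 z [-3.1e-03 -3.0e-04 -1.0e+00] shift [-0.1  1.2 56.2] twist 0.15 F [-0.3  0.6  0.2] w 0.0512 5.25
```

carry_out(
  plan=[
    {"dx":0,"dy":1,"dz":15,"twist":0,"fingers":-0.2},
    {"dx":0,"dy":1,"dz":30,"twist":0,"fingers":-0.2},
    {"dx":0,"dy":1,"dz":45,"twist":0,"fingers":-0.2},
    {"dx":0,"dy":1,"dz":58,"twist":0,"fingers":-0.2},
    {"dx":0,"dy":1,"dz":58,"twist":0,"fingers":-0.2},
  ],
)

```text
clock: 5.67
eef_pos: [0.4983, 0.0306, 0.0391]
tool_rot: [0.598, 0.801, -0.002, -0.002]
ft_force: [-0.5, -0.1, 0.3]
grip_width: 0.0511
grasp_force: 0.0
```

carry_out(
  plan=[
    {"dx":0,"dy":0,"dz":0,"twist":0,"fingers":0.3},
    {"dx":0,"dy":0,"dz":0,"twist":0,"fingers":0.7},
    {"dx":0,"dy":0,"dz":0,"twist":0,"fingers":1},
    {"dx":0,"dy":0,"dz":0,"twist":0,"fingers":1},
    {"dx":0,"dy":0,"dz":0,"twist":0,"fingers":1},
  ],
)

```text
clock: 6.08
eef_pos: [0.4971, 0.0298, 0.0422]
tool_rot: [0.598, 0.801, -0.002, -0.001]
ft_force: [-7.5, -2.5, 7.1]
grip_width: 0.01
grasp_force: 58.5
```

```bash
python3 - <<'E'
from h import *
to([.498,.031,.041],.287)
E
```

```text
TCP [0.4971 0.0298 0.0422] yaw 0.2883 z [-0.0048 -0.0024 -1.    ] shift [0.9 1.2 1.2] twist 0.07 F [-7.5 -2.5  7.1] w 0.01 6.08
```

Gripped with 58 N on the bar. TCP in the cradle frame is x ≈ -66, so I'll pull about 39 mm along -y of the tool.

carry_out(
  plan=[
    {"dx":0,"dy":-5,"dz":-1,"twist":0,"fingers":1},
    {"dx":0,"dy":-12,"dz":-2,"twist":0,"fingers":1},
    {"dx":0,"dy":-20,"dz":-3,"twist":0,"fingers":1},
    {"dx":0,"dy":-28,"dz":-3,"twist":0,"fingers":1},
    {"dx":0,"dy":-35,"dz":-3,"twist":0,"fingers":1},
  ],
)

```text
clock: 6.5
eef_pos: [0.465, 0.0202, 0.0428]
tool_rot: [0.598, 0.801, -0.001, -0.0]
ft_force: [5.2, -2.4, -19.9]
grip_width: 0.01
grasp_force: 58.6
```

carry_out(
  plan=[
    {"dx":0,"dy":-3,"dz":0,"twist":0,"fingers":1},
    {"dx":0,"dy":-4,"dz":0,"twist":0,"fingers":1},
    {"dx":0,"dy":-4,"dz":0,"twist":0,"fingers":1},
    {"dx":0,"dy":-4,"dz":0,"twist":0,"fingers":1},
    {"dx":0,"dy":-4,"dz":0,"twist":0,"fingers":1},
  ],
)

```text
clock: 6.92
eef_pos: [0.4612, 0.0192, 0.0429]
tool_rot: [0.598, 0.801, -0.001, -0.001]
ft_force: [4.9, -2.8, -22.4]
grip_width: 0.0095
grasp_force: 58.3
```

```bash
python3 - <<'E'
from h import *
to([.4971-.039*np.cos(.29),.0298-.039*np.sin(.29),.042],.287)
snap('top','top1');snap('scene','scene1')
a=cv2.imread('pics/top1.png')[165:235,325:420]; b=cv2.imread('pics/scene1.png')[205:262,305:390]
a=cv2.resize(a,(665,490//1),interpolation=cv2.INTER_CUBIC); 
b=cv2.resize(b,None,fx=7,fy=7,interpolation=cv2.INTER_CUBIC)
cv2.imwrite('pics/c4.png',a); cv2.imwrite('pics/c5.png',b)
E
```

```text
TCP [0.4612 0.0192 0.0429] yaw 0.2885 z [-0.0027 -0.0014 -1.    ] shift [-0.1 -1.6  0.9] twist 0.09 F [  4.9  -2.8 -22.4] w 0.0095 6.92
```

View pics/c4.png

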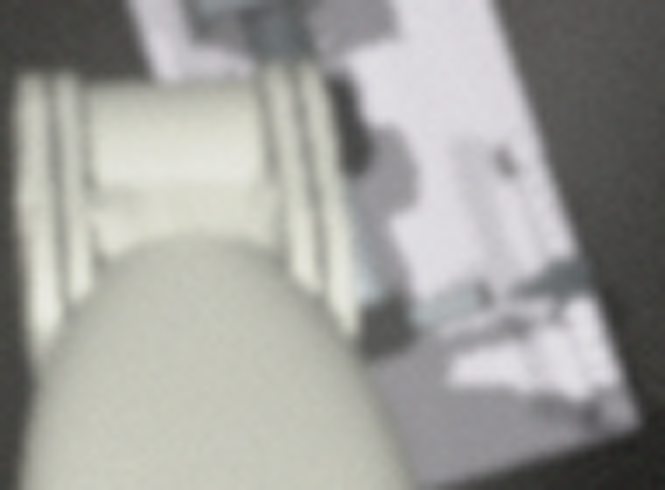

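View pics/c5.png

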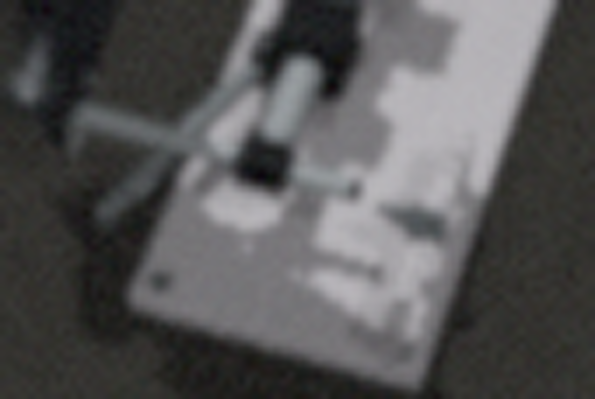

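Top crop: hub (388,328), bar end (487,294), pointer tip about (505,301). Scene crop: hub (265,165), bar end (354,188), pointer tip (382,206). The lever is still open. Next I'll quantify the remaining offset.

```bash
python3 - <<'E'
from h import *
np.set_printoptions(precision=4,suppress=True)
T=lambda u,v:('top1',(u+.5)/7-.5+325,(v+.5)/7-.5+165)
S=lambda u,v:('scene1',(u+.5)/7-.5+305,(v+.5)/7-.5+205)
th=.288; ex=np.array([np.cos(th),np.sin(th)])
for F,h,e,p in((T,(388,328),(487,294),(505,301)),(S,(265,165),(354,188),(382,206))):
    q=[onz(*F(*h),.072 if F is T else .06)[:2],onz(*F(*e),.06)[:2],onz(*F(*p),.055)[:2]]; print([x@ex for x in q],q)
# pre-pull references in same cameras
print([onz(*t(47,412),.06)[:2]@ex, onz(*t(322,328),.06)[:2]@ex, onz(*t(365,383),.055)[:2]@ex])
print([onz(*s(57,238),.06)[:2]@ex, onz(*s(372,315),.06)[:2]@ex, onz(*s(378,402),.055)[:2]@ex])
for f in('top0','top1','scene0','scene1'):
    im=np.load(f'pics/{f}.npz')['img'].astype(int); c=im[200:215,385:415] if 'top' in f else im[228:245,350:372]
    print(f); print(c.sum(2)//3) if f in('top1',) else None
E
```

```text
[np.float64(0.4454296038935035), np.float64(0.44843233000979793), np.float64(0.4439114744792604)] [array([ 0.4905, -0.0877]), array([ 0.5067, -0.1318]), array([ 0.5045, -0.1401])]
[np.float64(0.4484650675061322), np.float64(0.4496248930618572), np.float64(0.44724420239445717)] [array([ 0.4928, -0.0845]), array([ 0.5073, -0.1294]), array([ 0.5095, -0.1454])]
[np.float64(0.48531374566753027), np.float64(0.4856947383230822), np.float64(0.44707623951019654)]
[np.float64(0.48597495375894784), np.float64(0.49229819146211995), np.float64(0.4421805899012535)]
top0
top1
[[221 222 221 221 220 219 218 216 212 202 198 199 206 212 218 217 209 202
  206 209 201 170 122  83  70  70  70  69  69  67]
 [223 221 221 220 221 220 220 217 212 204 197 197 202 208 216 217 210 198
  190 183 175 154 118  86  72  68  71  69  67  69]
 [221 220 222 221 220 217 215 210 207 201 199 200 199 202 209 214 207 190
  163 146 137 125 107  91  78  65  69  70  66  64]
 [221 221 222 219 219 215 209 202 201 197 199 197 199 200 201 205 193 166
  138 120 113 106 100  96  79  69  68  67  67  65]
 [222 220 220 219 211 206 199 19
[... 657 characters left out ...]
2 189 189
  170 153 172 205 219 217 196 140  85  56  53  55]
 [170 174 173 173 176 179 179 187 191 185 176 164 152 150 157 168 175 180
  167 160 177 204 219 220 206 160 101  62  52  56]
 [151 159 168 178 185 184 185 185 186 173 163 152 141 135 138 150 172 183
  184 181 185 198 217 222 214 181 123  71  54  58]
 [138 151 166 179 180 172 168 166 165 157 155 148 147 139 142 161 184 200
  210 209 206 209 220 224 219 193 138  86  62  58]
 [141 150 156 163 162 155 156 155 158 158 157 163 168 167 163 175 195 211
  220 222 220 214 215 221 217 197 156 103  66  60]
 [145 148 149 153 153 157 159 165 175 180 183 191 197 198 191 193 202 212
  221 223 223 216 213 218 217 209 178 125  77  56]]
scene0
scene1
```

All estimates agree that 1.5–2.5 mm remain. I'll pull 2 mm more, relieve the vertical load and dwell for step 2.

carry_out(
  plan=[
    {"dx":0,"dy":-1,"dz":1,"twist":0,"fingers":1},
    {"dx":0,"dy":-2,"dz":2,"twist":0,"fingers":1},
    {"dx":0,"dy":-2,"dz":2,"twist":0,"fingers":1},
    {"dx":0,"dy":-2,"dz":2,"twist":0,"fingers":1},
    {"dx":0,"dy":-2,"dz":2,"twist":0,"fingers":1},
  ],
)

```text
clock: 7.43
eef_pos: [0.4613, 0.0192, 0.0427]
tool_rot: [0.598, 0.802, 0.0, 0.001]
ft_force: [4.6, -1.1, -13.2]
grip_width: 0.0098
grasp_force: 59.3
```

carry_out(
  plan=[
    {"dx":0,"dy":0,"dz":0,"twist":0,"fingers":1},
    {"dx":0,"dy":0,"dz":0,"twist":0,"fingers":1},
    {"dx":0,"dy":0,"dz":0,"twist":0,"fingers":0.68},
    {"dx":0,"dy":0,"dz":0,"twist":0,"fingers":0.68},
    {"dx":0,"dy":0,"dz":0,"twist":0,"fingers":0.68},
  ],
)

```text
clock: 7.85
eef_pos: [0.4624, 0.0199, 0.0438]
tool_rot: [0.598, 0.802, 0.002, 0.001]
ft_force: [3.3, 1.0, -2.2]
grip_width: 0.0137
grasp_force: 1.9
```

```bash
python3 - <<'E'
from h import *
e=np.array([np.cos(.29),np.sin(.29)])
to([.45973,.0186,.042],.288); print((bot.get_obs()['eef_pos'][:2]-[.4971,.0298])@e)
E
```

```text
TCP [0.4624 0.0199 0.0438] yaw 0.2893 z [ 0.0039  0.0013 -1.    ] shift [-0.5 -2.9  1.8] twist 0.07 F [ 3.3  1.  -2.2] w 0.0137 7.85
-0.036104043530027066
```

carry_out(
  plan=[
    {"dx":0,"dy":-2,"dz":1,"twist":0,"fingers":0.68},
    {"dx":0,"dy":-4,"dz":2,"twist":0,"fingers":0.68},
    {"dx":0,"dy":-4,"dz":2,"twist":0,"fingers":0.68},
    {"dx":0,"dy":-4,"dz":2,"twist":0,"fingers":0.68},
    {"dx":0,"dy":-4,"dz":2,"twist":0,"fingers":0.68},
  ],
)

```text
clock: 8.27
eef_pos: [0.4577, 0.0182, 0.041]
tool_rot: [0.598, 0.802, 0.001, 0.001]
ft_force: [4.2, 1.3, 3.8]
grip_width: 0.0135
grasp_force: 2.3
```

```bash
python3 - <<'E'
from h import *
e=np.array([np.cos(.29),np.sin(.29)])
to([.45973,.0186,.042],.288); print((bot.get_obs()['eef_pos'][:2]-[.4971,.0298])@e,bot.get_obs()['grasp_force'])
E
```

```text
TCP [0.4577 0.0182 0.041 ] yaw 0.2889 z [ 2.1e-03  2.0e-04 -1.0e+00] shift [-0.2  2.1 -1. ] twist 0.05 F [4.2 1.3 3.8] w 0.0135 8.27
-0.04106796989911898 2.3127785325050354
```

carry_out(
  plan=[
    {"dx":0,"dy":0,"dz":-1,"twist":0,"fingers":1},
    {"dx":0,"dy":0,"dz":-1,"twist":0,"fingers":1},
    {"dx":0,"dy":0,"dz":-1,"twist":0,"fingers":1},
    {"dx":0,"dy":0,"dz":-1,"twist":0,"fingers":1},
    {"dx":0,"dy":0,"dz":-1,"twist":0,"fingers":1},
  ],
)

```text
clock: 8.68
eef_pos: [0.4567, 0.0179, 0.0412]
tool_rot: [0.598, 0.801, -0.0, -0.0]
ft_force: [4.8, -0.2, 1.5]
grip_width: 0.0101
grasp_force: 59.0
```

```bash
python3 - <<'E'
from h import *
e=np.array([np.cos(.29),np.sin(.29)])
print((bot.get_obs()['eef_pos'][:2]-[.4971,.0298])@e)
snap('top','top2');snap('scene','scene2')
a=cv2.imread('pics/top2.png')[185:225,370:420]; b=cv2.imread('pics/scene2.png')[215:250,325:375]
f=lambda x:cv2.resize(x,None,fx=8,fy=8,interpolation=cv2.INTER_CUBIC)
cv2.imwrite('pics/c6.png',np.hstack([f(a),np.vstack([f(b),np.zeros((40,400,3),np.uint8)])]))
E
```

```text
-0.0421039268093647
```

View pics/c6.png

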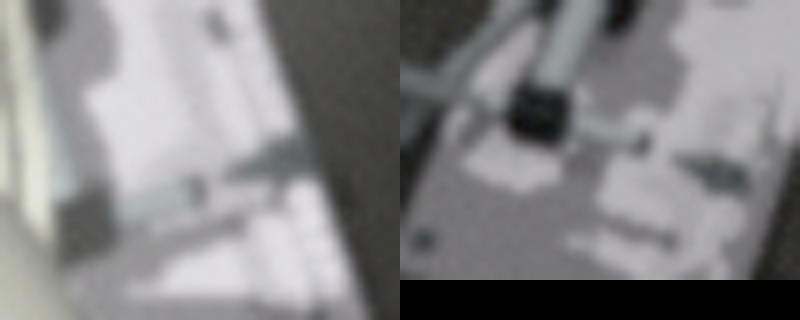

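Crop: in the top view, hub (90,225), bar end (197,190), pointer tip (228,179). In the scene half, hub (540,113), end (640,143), tip (680,160). They look in line, so I'll quantify that.

```bash
python3 - <<'E'
from h import *
T=lambda u,v:('top2',(u+.5)/8-.5+370,(v+.5)/8-.5+185)
S=lambda u,v:('scene2',(u-400+.5)/8-.5+325,(v+.5)/8-.5+215)
ex=np.array([np.cos(.289),np.sin(.289)])
for F,h,e,p in((T,(90,225),(197,190),(228,179)),(S,(540,113),(640,143),(680,160))):
    print([round(float(onz(*F(*q),z)[:2]@ex),4) for q,z in((h,.066),(e,.06),(p,.055))])
# objective shift of bar end between frames by phase correlation vs the pre-pull: print TCP along ex
print(bot.get_obs()['eef_pos'][:2]@ex)
E
```

```text
[0.4416, 0.4431, 0.4443]
[0.4406, 0.4442, 0.445]
0.4428830348113222
```

The bar is about 2 mm beyond the pointer, and loosening brings it back about 1.8 mm. I'll loosen lightly so the grip slides, then slide towards the leg.

carry_out(
  plan=[
    {"dx":0,"dy":0,"dz":0,"twist":0,"fingers":0.68},
    {"dx":0,"dy":0,"dz":0,"twist":0,"fingers":0.68},
    {"dx":-3,"dy":0,"dz":0,"twist":0,"fingers":0.68},
    {"dx":-7,"dy":0,"dz":0,"twist":0,"fingers":0.68},
    {"dx":-12,"dy":0,"dz":0,"twist":0,"fingers":0.68},
  ],
)

```text
clock: 9.2
eef_pos: [0.4593, 0.008, 0.0408]
tool_rot: [0.597, 0.802, 0.001, -0.002]
ft_force: [3.1, 5.0, 0.2]
grip_width: 0.0139
grasp_force: 2.2
```

```bash
cat >> h.py <<'E'
def st():
    o=bot.get_obs();ex=np.array([np.cos(.289),np.sin(.289)]);ey=np.array([-ex[1],ex[0]]);p=o['eef_pos'][:2]
    f=o['ft_force'][:2]
    print('pull',((p-[.4971,.0298])@ex*1e3).round(2),'y',((p-[.592,-.0553])@ey*1e3).round(1),'z',o['eef_pos'][2].round(4),'Fx,Fy',(f@ex).round(1),(f@ey).round(1),'grip',round(o['grasp_force'],1),round(o['grip_width'],4))
E
python3 -c "
from h import *
st()"
```

```text
pull -42.41 y 98.5 z 0.0408 Fx,Fy 4.4 3.9 grip 2.2 0.0139
```

carry_out(
  plan=[
    {"dx":-5,"dy":1,"dz":0,"twist":0,"fingers":0.68},
    {"dx":-10,"dy":1.5,"dz":0,"twist":0,"fingers":0.68},
    {"dx":-15,"dy":1.5,"dz":0,"twist":0,"fingers":0.68},
    {"dx":-20,"dy":1.5,"dz":0,"twist":0,"fingers":0.68},
    {"dx":-25,"dy":1.5,"dz":0,"twist":0,"fingers":0.68},
  ],
)

```text
clock: 9.62
eef_pos: [0.4681, -0.0165, 0.041]
tool_rot: [0.598, 0.802, 0.0, -0.001]
ft_force: [2.7, 6.7, -0.3]
grip_width: 0.0138
grasp_force: 3.0
```

```bash
python3 -c "
from h import *
st();to([.46,.01,.04],.288)"
```

```text
pull -40.94 y 72.5 z 0.041 Fx,Fy 4.5 5.6 grip 3.0 0.0138
TCP [ 0.4681 -0.0165  0.041 ] yaw 0.2893 z [-0.0016  0.0023 -1.    ] shift [27.7 -0.3  1. ] twist 0.07 F [ 2.7  6.7 -0.3] w 0.0138 9.62
```

carry_out(
  plan=[
    {"dx":-5,"dy":0,"dz":0,"twist":0,"fingers":0.68},
    {"dx":-9,"dy":0,"dz":0,"twist":0,"fingers":0.68},
    {"dx":-13,"dy":0,"dz":0,"twist":0,"fingers":0.68},
    {"dx":-17,"dy":0,"dz":0,"twist":0,"fingers":0.68},
    {"dx":-21,"dy":0,"dz":0,"twist":0,"fingers":0.68},
  ],
)

```text
clock: 10.03
eef_pos: [0.4739, -0.0363, 0.0409]
tool_rot: [0.598, 0.802, 0.001, -0.002]
ft_force: [2.1, 6.2, -0.2]
grip_width: 0.0139
grasp_force: 3.1
```

```bash
python3 -c "
from h import *
st()"
```

```text
pull -41.05 y 51.8 z 0.0409 Fx,Fy 3.8 5.4 grip 3.1 0.0139
```

carry_out(
  plan=[
    {"dx":-3,"dy":0.5,"dz":0,"twist":0,"fingers":0.68},
    {"dx":-6,"dy":0.5,"dz":0,"twist":0,"fingers":0.68},
    {"dx":-8,"dy":0.5,"dz":0,"twist":0,"fingers":0.68},
    {"dx":-10,"dy":0.5,"dz":0,"twist":0,"fingers":0.68},
    {"dx":-10,"dy":0.5,"dz":0,"twist":0,"fingers":0.68},
  ],
)

```text
clock: 10.45
eef_pos: [0.4767, -0.0453, 0.0408]
tool_rot: [0.598, 0.802, 0.001, -0.002]
ft_force: [0.8, 7.2, 1.2]
grip_width: 0.0138
grasp_force: 4.9
```

```bash
python3 -c "
from h import *
st()"
```

```text
pull -40.95 y 42.4 z 0.0408 Fx,Fy 2.8 6.6 grip 4.9 0.0138
```

carry_out(
  plan=[
    {"dx":-1,"dy":0,"dz":0,"twist":0,"fingers":0.68},
    {"dx":-2,"dy":0,"dz":0,"twist":0,"fingers":0.68},
    {"dx":-3,"dy":0,"dz":0,"twist":0,"fingers":0.68},
    {"dx":-4,"dy":0,"dz":0,"twist":0,"fingers":0.68},
    {"dx":-4,"dy":0,"dz":0,"twist":0,"fingers":0.68},
  ],
)

```text
clock: 10.87
eef_pos: [0.4767, -0.0456, 0.0408]
tool_rot: [0.597, 0.802, 0.003, -0.005]
ft_force: [-0.8, 16.6, 4.2]
grip_width: 0.0136
grasp_force: 9.4
```

```bash
python3 -c "
from h import *
st()"
```

```text
pull -41.07 y 42.1 z 0.0408 Fx,Fy 3.9 16.2 grip 9.4 0.0136
```

The lever is on its stop: the force rose to 16 N with no motion, at y = 42.1 as geometry predicts. Now I'll tighten the grip with a small correction.

carry_out(
  plan=[
    {"dx":0,"dy":0.5,"dz":0,"twist":0,"fingers":0.72},
    {"dx":0,"dy":1,"dz":0,"twist":0,"fingers":0.8},
    {"dx":0,"dy":1.5,"dz":0,"twist":0,"fingers":1},
    {"dx":0,"dy":1.5,"dz":0,"twist":0,"fingers":1},
    {"dx":0,"dy":1.5,"dz":0,"twist":0,"fingers":1},
  ],
)

```text
clock: 11.28
eef_pos: [0.4773, -0.0454, 0.0409]
tool_rot: [0.597, 0.802, 0.002, -0.006]
ft_force: [-3.3, 15.1, 8.8]
grip_width: 0.0098
grasp_force: 61.3
```

```bash
python3 - <<'E'
from h import *
st()
snap('scene','scene3'); snap('top','top3')
import scipy.ndimage as nd
# bar-end / pointer patch shifts against the earlier frames (sub-pixel)
for a,b,n in(('scene2','scene3','scene'),('top2','top3','top')):
    A=cv2.imread(f'pics/{a}.png',0).astype(np.float32);B=cv2.imread(f'pics/{b}.png',0).astype(np.float32)
    for nm,(u,v,w) in {'scene':{'barend':(354,232,6),'ptr':(364,236,6)},'top':{'barend':(393,208,6),'ptr':(403,205,6)}}[n].items():
        v0,u0=int(v),int(u); P=A[v0-w:v0+w+1,u0-w:u0+w+1]; 
        up=lambda x:cv2.resize(x,None,fx=8,fy=8,interpolation=cv2.INTER_CUBIC)
        r=cv2.matchTemplate(up(B[v0-w-4:v0+w+5,u0-w-4:u0+w+5]),up(P),cv2.TM_CCOEFF_NORMED)
        _,m,_,l=cv2.minMaxLoc(r); print(n,nm,'shift px',(np.array(l)-32)/8,round(m,3))
E
```

```text
pull -40.41 y 42.2 z 0.0409 Fx,Fy 1.1 15.4 grip 61.3 0.0098
scene barend shift px [ 0.125 -0.375] 0.931
scene ptr shift px [0.125 0.   ] 0.976
top barend shift px [ 4. -4.] -0.048
top ptr shift px [1.75 1.25] 0.57
```

carry_out(
  plan=[
    {"dx":0,"dy":0.5,"dz":0,"twist":0,"fingers":1},
    {"dx":0,"dy":0.5,"dz":0,"twist":0,"fingers":1},
    {"dx":0,"dy":0.5,"dz":0,"twist":0,"fingers":1},
    {"dx":0,"dy":0.5,"dz":0,"twist":0,"fingers":1},
    {"dx":0,"dy":0.5,"dz":0,"twist":0,"fingers":1},
  ],
)

```text
clock: 11.8
eef_pos: [0.4774, -0.0454, 0.0409]
tool_rot: [0.597, 0.802, 0.002, -0.006]
ft_force: [-3.3, 15.7, 7.7]
grip_width: 0.0101
grasp_force: 63.0
```

```bash
python3 -c "
from h import *
st(); print(job_done())"
```

```text
pull -40.32 y 42.2 z 0.0409 Fx,Fy 1.3 16.0 grip 63.0 0.0101
the job is handed in; nothing more can be done
None
```

I handed the job in at about 12 s, but no verdict came back: the cap is on its stop, the lever is closed on its stop, and the bar is held firmly, by my measurements within about 1.5 mm of the pointer.

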